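Put the vial carrier away in the roll-top cabinet

TASK

Roll the slatted shutter of the cabinet all the way up by its pull bar, so that it stays open by itself when you let go. Then lift the vial carrier by its handle, carry it level, and set it down gently on the floor of the cabinet, in the free space in the middle, with its long side along the shutter opening and wholly inside the closing line of the shutter. Leave the other things where they are.

Things in the scene. Friction and masses are not known exactly. Their poses are not given: they have to be found in the camera images.
- cabinet: White bench-top cabinet, 370 wide, 304 deep, 257 high: a slatted roll-top shutter over a bay, two drawer fronts below (not used). Fixed. Origin: middle of its front edge, on the work surface; x into the cabinet (away from the robot), y left, z up. Side panels 12 thick, their round edge 12 outside the track.
- bay_mid (a point): Middle of the free space on the bay's floor: cabinet x 90, y 0, z 90; axes as the cabinet's. The floor is level, cabinet x 0 to 268, y -173 to 173. With the shutter up the bay is open to the front, and from above for cabinet x 0 to about 165; a fixed hood (underside 235 high) covers it from x 208 on. Shut, the shutter stands over the floor's front edge, inner face at cabinet x 17.
- shutter (a joint): Travel of the shutter along its side tracks, as an angle in rad about the tracks' centre: 0 shut, 1.75 fully up at its stop. Lifting at the bar takes about 4 N at first, less higher up. Let go below about 0.7 it slides shut; above, it stays, and near the top it runs on up to its stop.
- pull_bar (a point): Middle of the pull bar on the bottom rail (rail 10 thick, 24 high): a round steel bar, 12 diameter, 110 long, along cabinet y, on a leg at each end. Its axis stands 55 out from the rail's middle, so 195 from the tracks' centre: shut, at cabinet x -43, z 105, in front of the shutter; fully up, above it, at x 187, z 297. Its own axes turn with the rail.
- carrier_mid (a point): Centre, half-way up, of the vial carrier: a white open rack, 84 x 124 in plan (long side along its y), 36 high, with two rows of violet-capped vials (tops 59 above its underside) and a fixed centre handle between them; 105 high overall. 0.28 to 0.46 kg. It stands on the table, left or right in front of the cabinet. z: up.
- carrier_bar (a point): Middle of the carrier's handle bar, 98 above its underside: a bar 14 wide (along the carrier's x) and 14 high, along its y, 94 long between two uprights. Below it are 38 of free space between the rows, over the tops of the vials' caps 32.
- vial_box_mid (a point): Centre of a blue open vial box, 90 deep x 74 wide x 50 high, standing in the bay at one end; stays there.
- syringe_mid (a point): Centre of a white carton, 85 deep x 66 wide x 75 high, standing in the bay at the other end; stays there.
- medicine_mid (a point): Centre of a white closed carton, 75 x 115 x 60 high, on the table on the side where the carrier is not; stays there.
- track_centre (a point): Fixed point of the cabinet (x 152, y 0, z 105; axes as the cabinet's): centre of the side tracks, which are arcs of a circle of radius 140 mm. Shut, the middle of the bottom rail is level with this centre, in front of it; opening, it goes up and over to the back, to 100 degrees (cabinet x 176, z 243). The slats (6 thick) follow it round, down behind the bay.
Things that resemble listed ones, but are neither listed nor needed, are in the scene too. Leave any orange or pink look-alike of the part that bears carrier_mid alone.

How it is judged (in metres and radians):
On the way, in this order (a step that is already met when the one before it is completed fails the run):
1. the shutter is up and stays up with the hand off it (value of joint shutter above 1.55 rad and contact force between each of the arm, the fingers and shutter below 0.2 N), for 0.3 s.
2. the vial carrier is lifted clear of the table (height (world z) of carrier_mid above 0.08 m), for 0.2 s.
At the end, for the whole second after the job is handed in: The shutter is at least 1.55 rad up its 1.75 rad travel; the carrier stands flat on the bay's floor (within 3.5 degrees of level), its centre not more than 20 mm in front of or 100 mm behind bay_mid and within 45 mm to either side of it, its long side within 14 degrees of the cabinet's width (value of joint shutter above 1.55 rad and x of carrier_mid in the frame of bay_mid between -0.02 and 0.1 m and y of carrier_mid in the frame of bay_mid between -0.045 and 0.045 m and z of carrier_mid in the frame of bay_mid between 0.048 and 0.057 m and angle between carrier_mid's own z axis and vertical below 0.06 rad and angle between the y axis of carrier_mid and the y axis of bay_mid, either way round below 0.25 rad); the robot touches nothing.
It fails at once if the carrier is tipped by more than 25 degrees (angle between carrier_mid's own z axis and vertical above 0.44 rad).
It fails at once if something that should be left alone is pushed more than 40 mm (distance of any of vial_box_mid, syringe_mid, medicine_mid, vial_tray, clear_box, gel_pump from where it was at the start of the episode above 0.04 m).
It fails at once if the carrier is dropped or banged against the cabinet (more than 80 N) (contact force between carrier and cabinet above 80 N).
It also fails if it takes over 70 s, if anything falls off the work surface, if the arm or the gripper's body presses on something with over 40 N, if the wrist force passes 120 N, or if a joint passes its speed limit or range.

ROBOT

A 6-joint arm with a two-finger parallel gripper is mounted at the origin on the work surface. World frame = base frame: x ahead of the robot, y to its left, z up, the work surface at z = 0. Lengths are in mm, angles in rad, forces in N, time in s.
With the tool pointing down it reaches from about 350 to 975 mm from the base axis. Payload 7.1 kg.
Tool frame: the origin (TCP) lies at the centre of the arm's flange, where the gripper is bolted on; the fingertips stand 182 mm ahead of it and the grasp point (between the pads) lies 163 mm ahead of it; z points along the fingers, y is the line along which they close (so a half turn about z gives the same grasp; the last joint's range is limited). The gripper opens to 88 mm and grips with 3 to 60 N. Pads are 20 mm wide; open, the fingers measure 115 mm over their backs; the gripper's body (75 mm by 178 mm) begins 61 mm behind the grasp point.
Start: joints at [1.126, 0.423, 1.63, -0, 1.089, -0.019], TCP at [258.124, 569.191, 404.675] pointing down, gripper open.
Joint ranges: [-3, 3], [-0.9, 2.11], [0.09, 2.58], [-1.31, 4.45], [0.11, 2.69], [-2.54, 2.54]. Speed limits (rad/s): [2.39, 2.39, 3.01, 3.14, 3.14, 3.14].

INTERFACE

Orientations are given as a rotation vector (axis times angle).
In Python, from workcell import readout, get_image, ctrl gives the robot as it stands.
- The arm moves only by the tool step_arm, never from a script. Its argument "targets" is a list that holds one entry, the list of rows, each a list of 7 numbers: the shift along the world's x, y, z as a fraction of full scale, then the turn, a rotation vector about the world's x, y, z as a fraction of full scale, then the opening, from 0 (shut) to 1 (fully open). In form: [[[dx, dy, dz, wx, wy, wz, claw], ...]]. A call has exactly 5 rows; each row shifts and turns the commanded pose from where the row before left it; what a row does not reach is not made up. Full scale, the value 1, is 0.05 m for a shift and 4 degrees for a turn. A row lasts 1/8 s, in which the tool goes at most 62.5 mm and 10.7 degrees, less where a joint would pass 70% of its speed; a pose out of reach is approached as far as the arm can. A call with a number of a shift or a turn outside -1 to 1 is refused whole. A call with a gripper value outside its range is refused whole. The fingers move at their own pace and stop on an object; the grip force is fixed at half the most. Time passes only in rows, so rows that do not move let the fingers close, or fill a call up. It gives the time, the measured TCP pose, the force, the opening and the grip force at its end, in the units of the state.
- readout.get_obs(): the state, without advancing time (a new reading comes with each control period).
- get_image(name): name is "scene" or "top"; returns a dict with "pixels" (480x640x3 uint8, red, green, blue), "intrinsics" (3x3 intrinsics, pixels), "k1" (the pictures are not rectified: a ray, as slopes to the right and down, at radius r is drawn at 1 + k1 r^2 times it, then the intrinsics apply), "extrinsics" (4x4, takes a point from world to camera coordinates). Camera axes: x right, y down, z forward; pixel columns grow to the right and rows downward; lengths in mm; the calibration is good to about 2 mm. A picture is of the moment at which its call begins. There is no depth.
- ctrl.close_job(): hands the job in; it is judged then, once.
The state is a dict: "t": time; "qpos": joint angles; "qvel": joint speeds; "joint_torque": joint torques, N m; "ee_pos": TCP position; "orientation": TCP orientation; "ft_force": force on the tool from outside, world axes, zero at the start; "moment": the same for the moment, N m; "width": finger opening in mm; "grasp_force": force on a finger pad.
Only numpy, scipy, OpenCV 4.12 (cv2) and the standard library are available. Lean on these libraries where they do the work, as an engineer would, in place of code of your own. Each camera call takes 0.05 s, during which the arm holds its last target. There are 200 camera calls.

## Working session

There is one attempt and no reset: what is moved stays moved. The work goes in short steps, Python scripts to look and compute and a tool call to move; the robot and the scene stay as the last step left them, time stands still between calls to the robot, and variables do not carry over. Pictures are saved under pics/ and viewed, at most 10 in all, crops included, and the job is handed in when it is done.

Besides the shell and the picture viewer there is one more tool, called after "Request:" by a JSON object that holds its "method" and its "body", one argument or row to a line. step_arm: Moves the arm, as the interface text tells. Shift numbers are shares of 0.05 m and turn numbers shares of 4 degrees, none past 1 either way. Its arguments: {"type":"object","properties":{"targets":{"type":"array"}},"required":["targets"]}

```bash
mkdir -p pics; ls
cat > h.py <<'E'
import numpy as np, cv2
from workcell import readout, get_image, ctrl
def grab(n):
    d=get_image(n); np.savez(f'{n}.npz',**{k:np.array(v) for k,v in d.items()}); return d
def load(n): return dict(np.load(f'{n}.npz'))
def save(p,fn): cv2.imwrite(fn,cv2.cvtColor(p,cv2.COLOR_RGB2BGR))
def ray(d,u,v):
    K=np.array(d['intrinsics']);E=np.array(d['extrinsics']);k=float(d['k1'])
    x,y=(u-K[0,2])/K[0,0],(v-K[1,2])/K[1,1]; a,b=x,y
    for _ in range(30):
        s=1+k*(a*a+b*b); a,b=x/s,y/s
    R,t=E[:3,:3],E[:3,3]; return -R.T@t, R.T@np.array([a,b,1])
def onz(d,u,v,z):
    o,r=ray(d,u,v); return o+r*(z-o[2])/r[2]
def proj(d,P):
    K=np.array(d['intrinsics']);E=np.array(d['extrinsics']);k=float(d['k1'])
    c=E[:3,:3]@np.array(P,float)+E[:3,3]; a,b=c[0]/c[2],c[1]/c[2]; s=1+k*(a*a+b*b)
    return np.array([K[0,0]*a*s+K[0,2],K[1,1]*b*s+K[1,2]])
def tri(d1,p1,d2,p2):
    o1,r1=ray(d1,*p1);o2,r2=ray(d2,*p2)
    s=np.linalg.lstsq(np.c_[r1,-r2],o2-o1,rcond=None)[0]
    a,b=o1+s[0]*r1,o2+s[1]*r2; return (a+b)/2,np.linalg.norm(a-b)
E
python3 - <<'E'
from h import *
for n in('scene','top'):
    d=grab(n); save(d['pixels'],f'pics/{n}0.png'); print(n,np.round(d['extrinsics'],3),d['k1'],d['intrinsics'])
print(readout.get_obs())
E
```

```text
pics
scene [[-5.740000e-01  8.190000e-01  3.000000e-03  2.803140e+02]
 [ 7.720000e-01  5.420000e-01 -3.300000e-01 -3.345390e+02]
 [-2.720000e-01 -1.870000e-01 -9.440000e-01  1.067493e+03]
 [ 0.000000e+00  0.000000e+00  0.000000e+00  1.000000e+00]] 0.027715727720657397 [[472.27574213   0.         318.09834946]
 [  0.         472.27574213 247.59440127]
 [  0.           0.           1.        ]]
top [[ 1.700000e-02 -1.000000e+00  1.000000e-02 -1.319200e+01]
 [-9.830000e-01 -1.800000e-02 -1.850000e-01  5.145990e+02]
 [ 1.850000e-01 -7.000000e-03 -9.830000e-01  1.109691e+03]
 [ 0.000000e+00  0.000000e+00  0.000000e+00  1.000000e+00]] 0.031573925083718306 [[499.2895813    0.         315.38332505]
 [  0.         499.2895813  230.07845181]
 [  0.           0.           1.        ]]
{'t': 0.1, 'qpos': array([ 1.12598133e+00,  4.23721710e-01,  1.63054110e+00, -6.39714000e-07,
        1.08859618e+00, -1.90395797e-02]), 'qvel': array([ 0.00136672, -0.00045554, -0.00031335,  0.00039302, -0.00180976,
        0.00198094]), 'joint_torque': array([ 9.65103027e-04, -5.45611775e+01, -2.74322069e+01,  6.44786353e-02,
        1.86704641e-02,  6.13772755e-06]), 'ee_pos': array([258.04326392, 568.99433023, 404.03442653]), 'orientation': array([-6.63704084e-01, -3.07038633e+00,  1.93591982e-03]), 'ft_force': array([-1.03854052,  0.01045788, -0.08733691]), 'moment': array([ 0.02389213, -0.01140713,  0.06837466]), 'grasp_force': 0.0, 'width': 87.55709008279479}
```

View pics/scene0.png

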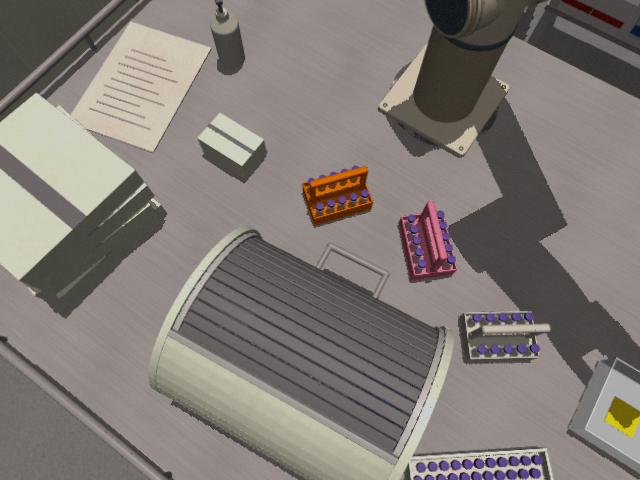

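View pics/top0.png

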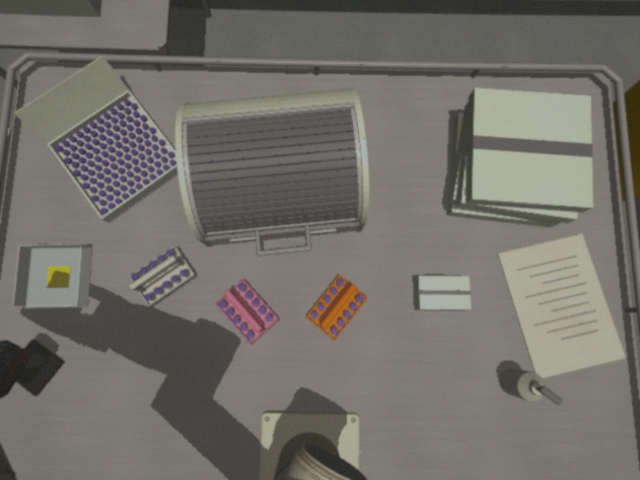

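The scene shows the shut cabinet. Its pull bar runs about (331,246)–(388,274) in scene and (258,252)–(311,248) in top. Carrier candidates in top are the white rack (162,276), pink look-alike (248,310), orange look-alike (337,306) and the large vial tray (115,155). I choose the white rack with the centre handle and check it in one crop.

Run:
```python
from h import *
t=load('top')['pixels'];s=load('scene')['pixels']
r=lambda p,x,y,w,h:cv2.resize(p[y:y+h,x:x+w],(400,300),interpolation=cv2.INTER_CUBIC)
a=np.hstack([r(t,120,235,80,80*3//4),r(s,455,295,106,80)])
b=np.hstack([r(t,240,215,80,60),r(s,310,230,93,70)])
save(np.vstack([a,b]),'pics/crop0.png')
```

```text
(no output)
```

View pics/crop0.png

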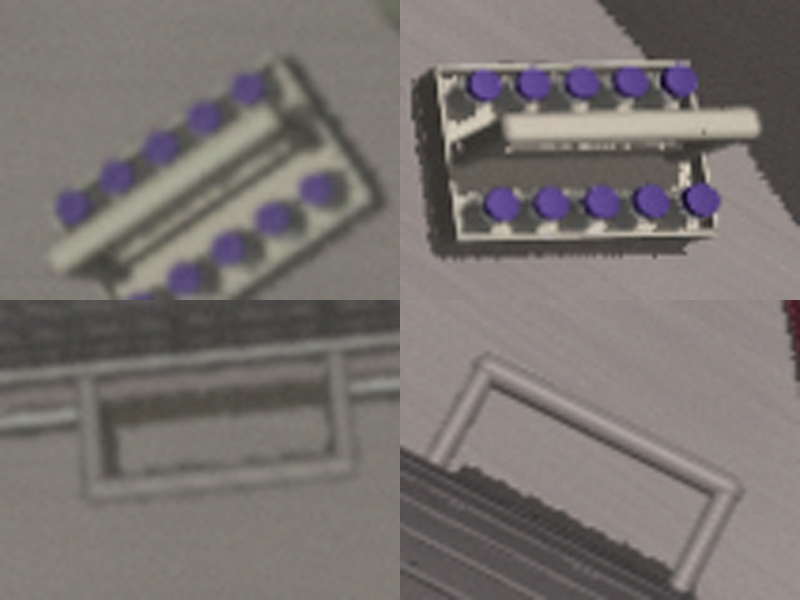

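Run:
```python
from h import *
t=load('top');s=load('scene')
print('pull L',tri(t,(258.4,253),s,(388,274.3)),'R',tri(t,(310,248),s,(329.8,244.5)))
a=[(131,287),(177,259)]
for b in [(482.8,328.3),(550.4,328)]:
  for p in a: print('car',p,b,tri(t,p,s,b))
# cap centres (z=59): rows in each view
for n,d in(('top',t),('scene',s)):
  h=cv2.cvtColor(d['pixels'],cv2.COLOR_RGB2HSV)
  m=cv2.inRange(h,(120,80,50),(140,255,255))
  x0,y0,w,hh=(125,235,75,75) if n=='top' else (460,305,90,60)
  k=np.zeros_like(m);k[y0:y0+hh,x0:x0+w]=m[y0:y0+hh,x0:x0+w]
  c=cv2.connectedComponentsWithStats(k)
  P=[onz(d,*q,58)[:2] for q,st in zip(c[3][1:],c[2][1:]) if st[4]>8]
  P=np.array(P); print(n,len(P),np.round(P,0).tolist(),'mean',P.mean(0))
  r=cv2.minAreaRect(P.astype(np.float32)); print(r)
for u,v in((258.4,253),(310,248)): print(onz(t,u,v,105))
print('carton',onz(t,444,285,60),'pink',onz(t,248,310,50))
```

```text
pull L (array([451.13310542, 121.22053815, 100.769065  ]), np.float64(2.4019737553298213)) R (array([464.22337752,   7.64233465, 102.25499204]), np.float64(0.6121297380726046))
car (131, 287) (482.8, 328.3) (array([394.60889978, 362.09588739,  38.22458284]), np.float64(101.23486719685754))
car (177, 259) (482.8, 328.3) (array([436.19520945, 301.8530445 ,  90.09802997]), np.float64(5.439574030749243))
car (131, 287) (550.4, 328) (array([373.19000605, 392.88864809,  98.32385202]), np.float64(3.9126832826690263))
car (177, 259) (550.4, 328) (array([425.15584873, 311.58273701, 217.01777108]), np.float64(90.3349581437903))
top 10 [[455.0, 326.0], [442.0, 344.0], [428.0, 363.0], [414.0, 382.0], [410.0, 292.0], [401.0, 400.0], [397.0, 312.0], [383.0, 330.0], [370.0, 348.0], [355.0, 367.0]] mean [405.64059575 346.33233221]
((405.7137756347656, 346.12860107421875), (56.549678802490234, 92.87772369384766), 36.30957794189453)
scene 10 [[386.0, 330.0], [372.0, 348.0], [358.0, 367.0], [413.0, 293.0], [400.0, 312.0], [458.0, 327.0], [444.0, 345.0], [430.0, 363.0], [417.0, 382.0], [403.0, 400.0]] mean [408.13112612 346.61099546]
((408.1011962890625, 346.66973876953125), (56.077781677246094, 92.19340515136719), 36.849609375)
[450.88777128 119.61487229 105.        ]
[463.92411996   7.3501503  105.        ]
carton [ 392.21291566 -295.3249189    60.        ] pink [329.36726722 143.8118047   50.        ]
```

The crop confirms the white rack: white body, two violet rows, pale centre handle. Its handle runs (131,287)–(177,259) in top. The triangulated heights agree with the description: pull bar at 101–102 (105 given), handle at 90–98 (98 given).

```bash
cat > g.py <<'E'
import numpy as np
from scipy.spatial.transform import Rotation as R
psi=np.radians(6.6); xc=np.array([np.cos(psi),np.sin(psi),0]); yc=np.array([-np.sin(psi),np.cos(psi),0]); zz=np.array([0,0,1.])
bar=np.array([457.5,63.5,105]); org=bar+43*xc; org[2]=0
def cab(x,y,z): return org+x*xc+y*yc+z*zz
def tool(yaw,tilt,flip): # yaw of closing dir, tilt forward from down
    x=np.array([np.cos(yaw),np.sin(yaw),0]); t=np.radians(tilt)
    a=np.sin(t)*x-np.cos(t)*zz; y=(np.cos(t)*x+np.sin(t)*zz)*(1 if flip==0 else -1)
    return R.from_matrix(np.c_[np.cross(y,a),y,a])
E
python3 - <<'E'
from h import *; from g import *
o=readout.get_obs(); C=R.from_rotvec(o['orientation']); print(C.as_matrix().round(3))
for nm,T in(('pull0',tool(psi,28,0)),('pull1',tool(psi,28,1)),('car0',tool(np.radians(36.5),0,0)),('car1',tool(np.radians(36.5),0,1))):
    print(nm,np.degrees((T*C.inv()).as_rotvec()).round(1))
T=tool(psi,28,1); a=T.as_matrix()[:,2]
print('pre',bar-(163+70)*a,'grasp',bar-163*a)
for th in range(0,101,10):
    t=np.radians(th); p=cab(152-195*np.cos(t),0,105+195*np.sin(t)); print(th,(p-163*a).round(0))
# orange / pink extents
t=load('top');h=cv2.cvtColor(t['pixels'],cv2.COLOR_RGB2HSV)
E
```

```text
[[-0.911  0.413 -0.001]
 [ 0.413  0.911 -0.001]
 [ 0.    -0.001 -1.   ]]
pull0 [ 17.3 -23.7 -57.8]
pull1 [-27.3 -19.9 118.2]
car0 [  0.1  -0.  -29.1]
car1 [1.000e-01 1.000e-01 1.509e+02]
pre [348.83805833  50.92738439 310.72678914] grasp [381.48327685  54.70456504 248.92045764]
0 [381.  55. 249.]
10 [384.  55. 283.]
20 [393.  56. 316.]
30 [407.  58. 346.]
40 [427.  60. 374.]
50 [451.  63. 398.]
60 [478.  66. 418.]
70 [509.  69. 432.]
80 [542.  73. 441.]
90 [575.  77. 444.]
100 [609.  81. 441.]
```

Request:
{"method": "step_arm", "body": {
  "targets": [
    [[0.12,-0.69,0,0,0,-0.98,1],[0.12,-0.69,0,0,0,-0.98,1],[0.12,-0.69,0,0,0,-0.98,1],[0.12,-0.69,0,0,0,-0.98,1],[0.12,-0.69,0,0,0,-0.98,1]]
  ]
}}

```text
t: 0.72
ee_pos: [288.1, 395.5, 404.4]
orientation: [-1.18, -2.912, 0.001]
ft_force: [0.1, -0.1, -0.0]
width: 88.0
grasp_force: 0.0
```

Request:
{"method": "step_arm", "body": {
  "targets": [
    [[0.12,-0.69,0,0,0,-0.98,0.6],[0.12,-0.69,0,0,0,-0.98,0.6],[0.12,-0.69,0,0,0,-0.98,0.6],[0.12,-0.69,0,0,0,-0.98,0.4],[0.12,-0.69,0,0,0,-0.98,0.25]]
  ]
}}

```text
t: 1.35
ee_pos: [318.0, 223.0, 404.5]
orientation: [-1.658, -2.668, 0.0]
ft_force: [0.1, -0.6, 0.6]
width: 41.0
grasp_force: 0.0
```

Request:
{"method": "step_arm", "body": {
  "targets": [
    [[0.12,-0.69,0,0,0,-0.98,0.25],[0.12,-0.69,0,0,0,-0.98,0.25],[0.12,-0.69,0,0,0,-0.98,0.25],[0.12,-0.69,0,0,0,-0.98,0.25],[0.12,-0.69,0,0,0,-0.98,0.25]]
  ]
}}

```text
t: 1.98
ee_pos: [348.0, 50.6, 404.7]
orientation: [2.088, 2.347, 0.0]
ft_force: [0.9, -0.1, -0.0]
width: 22.0
grasp_force: 0.0
```

Request:
{"method": "step_arm", "body": {
  "targets": [
    [[0,0,0,0.115,-0.99,0,0.25],[0,0,0,0.115,-0.99,0,0.25],[0,0,0,0.115,-0.99,0,0.25],[0,0,0,0.115,-0.99,0,0.25],[0,0,0,0.115,-0.99,0,0.25]]
  ]
}}

```text
t: 2.6
ee_pos: [347.9, 51.6, 404.6]
orientation: [1.915, 2.157, 0.38]
ft_force: [-0.5, 1.4, 0.2]
width: 21.8
grasp_force: 0.0
```

Request:
{"method": "step_arm", "body": {
  "targets": [
    [[0,0,0,0.115,-0.99,0,0.25],[0,0,-0.4,0.115,-0.99,0,0.25],[0,0,-0.5,0,0,0,0.25],[0,0,-0.5,0,0,0,0.25],[0,0,-0.4,0,0,0,0.25]]
  ]
}}

```text
t: 3.22
ee_pos: [347.8, 51.7, 313.8]
orientation: [1.841, 2.073, 0.513]
ft_force: [0.3, 0.5, 0.3]
width: 22.0
grasp_force: 0.0
```

Run:
```python
from h import *; from g import *
o=readout.get_obs(); C=R.from_rotvec(o['orientation']); T=tool(psi,28,0)
print(np.degrees((T*C.inv()).as_rotvec()).round(1)); a=C.as_matrix()[:,2]; print(a,o['ee_pos'])
print('to grasp',bar-163*a-o['ee_pos'])
s=grab('scene');t=grab('top')
r=lambda p,x,y:cv2.resize(p[y:y+150,x:x+200],(400,300),interpolation=cv2.INTER_CUBIC)
save(np.hstack([r(t['pixels'],190,180),r(s['pixels'],280,180)]),'pics/pre.png')
```

```text
[ 0.1 -0.1 -0.2]
[ 0.46424859  0.05391136 -0.88406268] [347.82181442  51.65077689 313.79746718]
to grasp [ 34.00566576   3.06167111 -64.69525112]
```

View pics/pre.png

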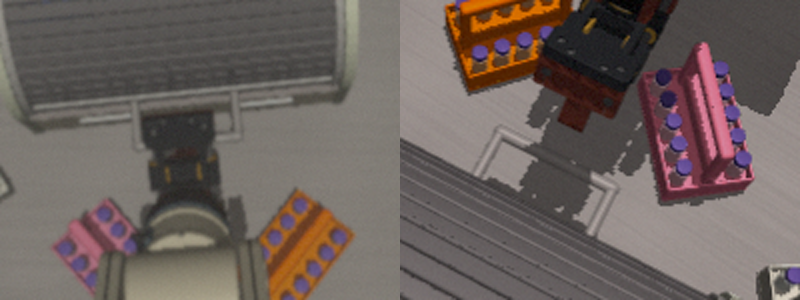

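The gripper sits between the look-alikes, aimed at the middle of the bar (crop right: bar (500,130)–(615,190), fingers at (575,115)). I now advance onto the bar.

Request:
{"method": "step_arm", "body": {
  "targets": [
    [[0.17,0.015,-0.32,0,0,0,0.25],[0.17,0.015,-0.32,0,0,0,0.25],[0.17,0.015,-0.32,0,0,0,0.25],[0.17,0.015,-0.34,0,0,0,0.25],[0,0,0,0,0,0,0.25]]
  ]
}}

```text
t: 3.95
ee_pos: [396.8, 56.1, 284.1]
orientation: [1.865, 2.101, 0.473]
ft_force: [0.1, 0.2, -0.1]
width: 21.9
grasp_force: 0.0
```

Run:
```python
from h import *
o=readout.get_obs();print(o['ee_pos'],o['ft_force'],o['moment'])
s=grab('scene');t=grab('top')
r=lambda p,x,y:cv2.resize(p[y:y+90,x:x+120],(400,300),interpolation=cv2.INTER_CUBIC)
save(np.hstack([r(t['pixels'],225,205),r(s['pixels'],310,220)]),'pics/at.png')
```

```text
[396.80354366  56.09938981 284.07350583] [ 0.09058771  0.23177883 -0.14293797] [-0.09911292  0.3142666  -0.01638289]
```

View pics/at.png

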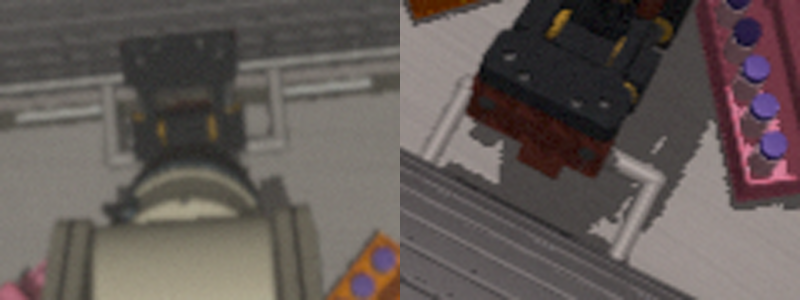

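The tool sits short of the bar, about 32 mm above it: the commanded pose is out of reach, with no contact. I check which joint limits it.

Run:
```python
from h import *
o=readout.get_obs();print(o['qpos'].round(3),o['ee_pos'],o['orientation'])
```

```text
[ 0.11   0.282  2.308  0.031  0.109 -0.039] [395.68395981  55.99326279 284.28300445] [1.86486002 2.10093289 0.47218258]
```

Request:
{"method": "step_arm", "body": {
  "targets": [
    [[0,0,0.2,0,0,0,0.25],[0,0,0.2,0,0,0,0.25],[0,0,0.2,0,0,0,0.25],[0,0,0,0,0,0,0.25],[0,0,0,0,0,0,0.25]]
  ]
}}

```text
t: 4.68
ee_pos: [395.8, 56.0, 314.7]
orientation: [1.864, 2.1, 0.474]
ft_force: [0.6, -0.3, -0.9]
width: 21.6
grasp_force: 0.0
```

Run:
```python
from h import *
o=readout.get_obs();print(o['qpos'].round(3),o['ee_pos'],o['orientation'])
```

```text
[ 0.11   0.205  2.29   0.017  0.202 -0.025] [395.76959723  56.01034252 314.71331725] [1.8641389  2.10002215 0.47355904]
```

```bash
cat > kin.py <<'E'
import numpy as np
from scipy.optimize import least_squares
D=[((.4237,1.6305,1.0886),(624.8,404.03)),((.282,2.308,.109),(np.hypot(395.68,55.99),284.28)),((.205,2.290,.202),(np.hypot(395.77,56.01),314.71))]
def fk(p,q):
    a1,L2,L3,h,d=p; A=q[0];B=A+q[1];C=B+q[2]
    return np.array([a1+L2*np.sin(A)+L3*np.sin(B)+d*np.sin(C),h+L2*np.cos(A)+L3*np.cos(B)+d*np.cos(C)])
s=least_squares(lambda p:np.concatenate([fk(p,q)-y for q,y in D]+[(p-[25,450,450,400,100])*1e-3]),[25,450,450,400,100])
P=s.x
def ik(r,z,tilt):
    w=lambda q:np.r_[fk(P,q)-[r,z],200*(sum(q)-np.pi+np.radians(tilt))]
    q=least_squares(w,[.2,2.2,.4]).x; return q,np.abs(w(q)).max()
E
python3 - <<'E'
from kin import *
print(P,s.fun.round(2))
from g import *
for tilt in(0,8,12,16,20,24,28):
    a=tool(psi,tilt,0).as_matrix()[:,2]; f=bar-163*a
    q,e=ik(np.hypot(f[0],f[1]),f[2],tilt); 
    t=np.radians(tilt); c=61*np.array([-np.sin(t),np.cos(t)])+89*np.array([np.cos(t),np.sin(t)])
    print(tilt,f.round(0),q.round(2),round(e,2),'clear',np.hypot(-195+c[0],c[1])-143)
E
```

```text
[ 170.67338602  398.57131122  327.35059269   74.52340222 -119.47346207] [-0.27  1.14  2.34  2.23 -2.07 -3.37  0.15 -0.05 -0.12 -0.33 -0.22]
0 [458.  64. 268.] [0.39 2.31 0.45] 0.0 clear -20.701185614904674
8 [435.  61. 266.] [0.38 2.33 0.3 ] 0.0 clear -6.59720162027449
12 [424.  60. 264.] [0.38 2.34 0.22] 0.0 clear 0.7418376920376772
16 [413.  58. 262.] [0.37 2.35 0.14] 0.0 clear 8.191994592529142
20 [402.  57. 258.] [0.37 2.36 0.06] 0.0 clear 15.703901471384057
24 [392.  56. 254.] [ 0.37  2.37 -0.02] 0.0 clear 23.235080244810575
28 [381.  55. 249.] [ 0.37  2.37 -0.09] 0.0 clear 30.748719507635457
```

Request:
{"method": "step_arm", "body": {
  "targets": [
    [[0.1,0.015,0,-0.09,0.8,0,0.27],[0.1,0.015,0,-0.09,0.8,0,0.27],[0.1,0.015,0,-0.09,0.8,0,0.27],[0,0,-0.2,0,0,0,0.27],[0,0,-0.2,0,0,0,0.27]]
  ]
}}

```text
t: 5.3
ee_pos: [410.4, 58.2, 293.5]
orientation: [1.955, 2.202, 0.305]
ft_force: [0.3, -0.1, 1.0]
width: 24.1
grasp_force: 0.0
```

Request:
{"method": "step_arm", "body": {
  "targets": [
    [[0,0,-0.2,0,0,0,0.27],[0,0,-0.2,0,0,0,0.27],[0,0,-0.15,0,0,0,0.27],[0,0,0,0,0,0,0.27],[0,0,0,0,0,0,0.27]]
  ]
}}

```text
t: 5.92
ee_pos: [411.0, 58.3, 267.1]
orientation: [1.954, 2.201, 0.306]
ft_force: [-0.2, 0.3, -1.1]
width: 23.4
grasp_force: 0.0
```

Run:
```python
from h import *; from g import *
o=readout.get_obs(); C=R.from_rotvec(o['orientation']); a=C.as_matrix()[:,2]
print(o['qpos'].round(3),o['ee_pos'],np.degrees(np.arccos(-a[2])),o['ft_force'].round(1)); print('grasp',o['ee_pos']+163*a)
s=grab('scene');t=grab('top')
r=lambda p,x,y:cv2.resize(p[y:y+90,x:x+120],(400,300),interpolation=cv2.INTER_CUBIC)
save(np.hstack([r(t['pixels'],225,205),r(s['pixels'],310,220)]),'pics/at2.png')
```

```text
[ 0.111  0.344  2.241  0.009  0.282 -0.016] [410.9717052   58.3000822  267.13840623] 15.776391791069786 [-0.2  0.3 -1.1]
grasp [454.96622601  63.63704578 110.27859953]
```

View pics/at2.png

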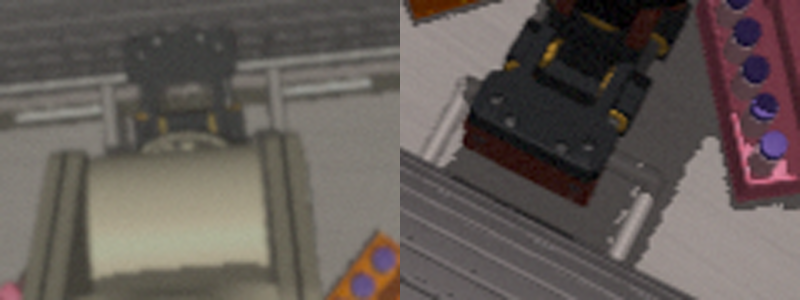

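The body clears the shutter, with no contact; the grasp point is about 5 mm above the bar axis. Closing.

Request:
{"method": "step_arm", "body": {
  "targets": [
    [[0,0,-0.04,0,0,0,0.1],[0,0,0,0,0,0,0],[0,0,0,0,0,0,0],[0,0,0,0,0,0,0],[0,0,0,0,0,0,0]]
  ]
}}

```text
t: 6.65
ee_pos: [413.4, 58.6, 266.2]
orientation: [1.95, 2.197, 0.313]
ft_force: [8.5, 2.3, -1.5]
width: 11.5
grasp_force: 30.0
```

Request:
{"method": "step_arm", "body": {
  "targets": [
    [[0.02,0.002,0.41,0,0,0,0],[0.064,0.007,0.4,0,0,0,0],[0.105,0.012,0.395,0,0,0,0],[0.145,0.017,0.38,0,0,0,0],[0.185,0.021,0.365,0,0,0,0]]
  ]
}}

```text
t: 7.28
ee_pos: [438.0, 61.4, 363.5]
orientation: [1.953, 2.199, 0.309]
ft_force: [10.4, 1.8, -10.2]
width: 11.3
grasp_force: 30.0
```

Request:
{"method": "step_arm", "body": {
  "targets": [
    [[0.22,0.025,0.345,0,0,0,0],[0.255,0.03,0.32,0,0,0,0],[0.285,0.033,0.29,0,0,0,0],[0.315,0.037,0.255,0,0,0,0],[0.34,0.04,0.22,0,0,0,0]]
  ]
}}

```text
t: 7.9
ee_pos: [506.5, 69.4, 434.9]
orientation: [1.956, 2.204, 0.302]
ft_force: [-6.0, -1.1, 3.6]
width: 11.2
grasp_force: 30.0
```

Request:
{"method": "step_arm", "body": {
  "targets": [
    [[0.435,0.05,0.218,0,0,0,0],[0.46,0.053,0.16,0,0,0,0],[0.475,0.055,0.1,0,0,0,0],[0.485,0.056,0.04,0,0,0,0],[0.485,0.056,-0.02,0,0,0,0]]
  ]
}}

```text
t: 8.52
ee_pos: [625.2, 83.4, 459.7]
orientation: [1.954, 2.201, 0.307]
ft_force: [-0.3, 1.9, -1.8]
width: 11.1
grasp_force: 30.0
```

Request:
{"method": "step_arm", "body": {
  "targets": [
    [[0.25,0.03,-0.035,0,0,0,0],[0,0,0,0,0,0,0],[0,0,0,0,0,0,0.3],[0,0,0,0,0,0,0.35],[0,0,0,0,0,0,0.35]]
  ]
}}

```text
t: 9.15
ee_pos: [636.4, 84.1, 456.8]
orientation: [1.955, 2.202, 0.303]
ft_force: [-0.8, -0.0, 1.2]
width: 30.5
grasp_force: 0.0
```

Request:
{"method": "step_arm", "body": {
  "targets": [
    [[-0.13,-0.015,0.48,0,0,0,0.35],[-0.15,-0.015,0.55,0,0,0,0.35],[-0.5,-0.05,0.3,0,0,0,0.5],[-0.9,0.3,0,-0.115,0.99,0,1],[-0.9,0.5,0,-0.115,0.99,0,1]]
  ]
}}

```text
t: 9.78
ee_pos: [506.4, 120.0, 523.7]
orientation: [2.027, 2.279, 0.153]
ft_force: [0.1, 0.9, -1.0]
width: 57.2
grasp_force: 0.0
```

Request:
{"method": "step_arm", "body": {
  "targets": [
    [[-0.8,0.9,0,-0.115,0.99,0.2,1],[-0.8,0.9,0,-0.115,0.99,0.8,1],[0,0.9,0,0,0,1,1],[0,0.9,0,0,0,1,1],[0,0.9,0,0,0,1,1]]
  ]
}}

```text
t: 10.4
ee_pos: [427.5, 346.6, 523.7]
orientation: [-1.733, -2.614, 0.001]
ft_force: [0.5, 0.5, -0.2]
width: 87.8
grasp_force: 0.0
```

Run:
```python
from h import *; from g import *
o=readout.get_obs(); C=R.from_rotvec(o['orientation']); 
print(o['qpos'].round(3),o['ee_pos']); 
T=tool(np.radians(36.5),0,0);print('turn',np.degrees((T*C.inv()).as_rotvec()).round(1))
s=grab('scene');save(s['pixels'],'pics/open.png')
t=grab('top')
x0=cab(152,0,105)
for n,d in(('top',t),('scene',s)):
  print(n,[proj(d,cab(187,y,297)).round(0).tolist() for y in(-55,55)],[proj(d,cab(-43,y,105)).round(0).tolist() for y in(-55,55)], [proj(d,cab(17,y,90)).round(0).tolist() for y in(-173,173)])
```

```text
[0.658 0.194 1.669 0.005 1.281 0.257] [427.51610183 346.58439957 523.71373106]
turn [-0.1 -0.3 13.6]
top [[297.0, 113.0], [239.0, 118.0]] [[309.0, 248.0], [259.0, 253.0]] [[359.0, 218.0], [205.0, 232.0]]
scene [[249.0, 344.0], [326.0, 388.0]] [[330.0, 244.0], [386.0, 272.0]] [[257.0, 245.0], [433.0, 337.0]]
```

View pics/open.png

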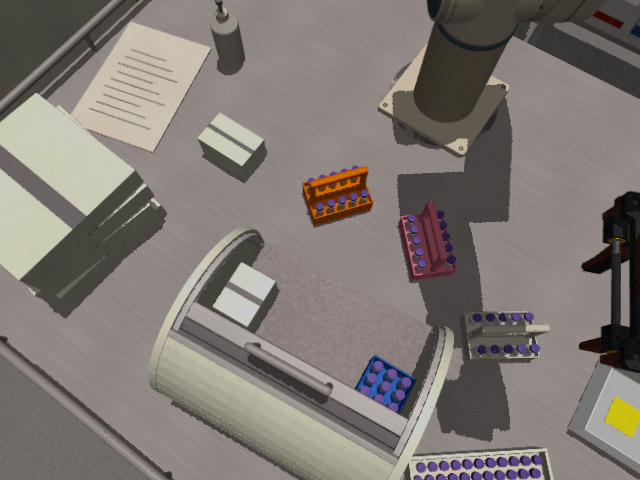

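The shutter is fully up, with the bar at (249,344)–(328,388), exactly where a fully-open one projects. The bay is free between the syringe carton (245,293) and the blue box (385,385). Next is the carrier.

Request:
{"method": "step_arm", "body": {
  "targets": [
    [[-0.1,0,-0.8,0,0,0.85,0.6],[-0.1,0,-0.8,0,0,0.85,0.6],[-0.1,0,-0.8,0,0,0.85,0.6],[-0.1,0,-0.8,0,0,0.85,0.6],[0,0,-0.6,0,0,0,0.6]]
  ]
}}

```text
t: 11.12
ee_pos: [407.4, 344.0, 332.1]
orientation: [-1.414, -2.798, 0.005]
ft_force: [0.9, 0.5, 0.1]
width: 52.6
grasp_force: 0.0
```

Run:
```python
from h import *; from g import *
o=readout.get_obs(); C=R.from_rotvec(o['orientation']); 
print(o['ee_pos'],'turn',np.degrees((tool(np.radians(36.5),0,0)*C.inv()).as_rotvec()).round(1))
s=load('scene')
h=cv2.cvtColor(s['pixels'],cv2.COLOR_RGB2HSV)
def tc(p): return np.array([(p-org)@xc,(p-org)@yc])
k=cv2.inRange(h,(100,150,60),(118,255,255)); k[:340]=0
c=cv2.findContours(k,cv2.RETR_EXTERNAL,2)[0]; q=max(c,key=cv2.contourArea)[:,0]
P=np.array([tc(onz(s,*u,140)) for u in q]); print('blue',P.min(0),P.max(0))
for u in((247,264),(278,281),(250,324),(213,308)): print('syr',tc(onz(s,*u,165)))
```

```text
[407.37127863 344.04039099 332.10637824] turn [-0.  -0.4  0.1]
blue [98.97042901 93.55002073] [158.16952933 169.34733306]
syr [  71.31872053 -149.04086956]
syr [ 72.08241275 -90.7185818 ]
syr [152.35303876 -94.35194199]
syr [ 158.32524538 -158.25968961]
```

Request:
{"method": "step_arm", "body": {
  "targets": [
    [[0,0.05,-0.5,0,0,0,0.6],[0,0,-0.5,0,0,0,0.6],[0,0,-0.36,0,0,0,0.6],[0,0,0,0,0,0,0.6],[0,0,0,0,0,0,0.3]]
  ]
}}

```text
t: 11.75
ee_pos: [408.4, 348.0, 266.4]
orientation: [-1.415, -2.799, -0.0]
ft_force: [-0.1, -0.0, 0.2]
width: 46.2
grasp_force: 0.0
```

Request:
{"method": "step_arm", "body": {
  "targets": [
    [[0,0,0,0,0,0,0.1],[0,0,0,0,0,0,0],[0,0,0,0,0,0,0],[0,0,0,0,0,0,0],[0,0,0,0,0,0,0]]
  ]
}}

```text
t: 12.38
ee_pos: [407.9, 348.0, 265.8]
orientation: [-1.414, -2.799, 0.001]
ft_force: [-1.4, -1.6, 4.4]
width: 13.8
grasp_force: 30.0
```

Request:
{"method": "step_arm", "body": {
  "targets": [
    [[0,0,0.3,0,0,0,0],[0,0,0.6,0,0,0,0],[0,0,0.8,0,0,0,0],[0,0,0.9,0,0,0,0],[0,0,0.9,0,0,0,0]]
  ]
}}

```text
t: 13.0
ee_pos: [407.7, 347.7, 442.5]
orientation: [-1.414, -2.799, 0.001]
ft_force: [0.8, -0.3, -3.4]
width: 13.7
grasp_force: 30.0
```

Request:
{"method": "step_arm", "body": {
  "targets": [
    [[0,-0.2,0.3,0,0,0,0],[0.05,-0.5,0,0,0,-0.7,0],[0.1,-0.6,0,0,0,-0.8,0],[0.1,-0.6,0,0,0,-0.8,0],[0.1,-0.6,0,0,0,-0.8,0]]
  ]
}}

```text
t: 13.62
ee_pos: [425.0, 221.3, 454.3]
orientation: [-1.71, -2.627, 0.004]
ft_force: [-0.0, -1.1, -4.0]
width: 14.0
grasp_force: 30.0
```

Request:
{"method": "step_arm", "body": {
  "targets": [
    [[0.1,-0.6,0,0,0,-0.8,0],[0.1,-0.6,0,0,0,-0.8,0],[0.1,-0.6,0,0,0,-0.8,0],[0.1,-0.6,0,0,0,-0.8,0],[0.1,-0.6,0,0,0,-0.8,0]]
  ]
}}

```text
t: 14.25
ee_pos: [449.8, 71.4, 454.4]
orientation: [-2.059, -2.363, 0.002]
ft_force: [0.4, 0.1, -3.1]
width: 13.6
grasp_force: 30.0
```

Run:
```python
from h import *; from g import *
o=readout.get_obs(); C=R.from_rotvec(o['orientation']); 
print(o['ee_pos'],o['width'],'turn',np.degrees((tool(psi,0,0)*C.inv()).as_rotvec()).round(1),cab(78,0,0)-o['ee_pos'])
```

```text
[449.77170397  71.44773195 454.41891806] 13.628110453977316 turn [-0.2 -0.4 -1.3] [ 127.92640067    5.95966326 -454.41891806]
```

Request:
{"method": "step_arm", "body": {
  "targets": [
    [[0.4,0.03,0,0,0,-0.15,0],[0.6,0.03,0,0,0,-0.15,0],[0.6,0.03,0,0,0,0,0],[0.56,0.02,0,0,0,0,0],[0.4,0.01,0,0,0,0,0]]
  ]
}}

```text
t: 14.88
ee_pos: [578.9, 78.4, 453.9]
orientation: [-2.082, -2.343, 0.002]
ft_force: [0.7, 0.6, -2.6]
width: 13.7
grasp_force: 30.0
```

Request:
{"method": "step_arm", "body": {
  "targets": [
    [[0,0,-0.3,0,0,0,0],[0,0,-0.4,0,0,0,0],[0,0,-0.4,0,0,0,0],[0,0,-0.3,0,0,0,0],[0,0,0,0,0,0,0]]
  ]
}}

```text
t: 15.5
ee_pos: [577.4, 78.8, 383.8]
orientation: [-2.081, -2.343, 0.003]
ft_force: [1.1, -0.4, -2.9]
width: 13.5
grasp_force: 30.0
```

Run:
```python
from h import *; from g import *
o=readout.get_obs(); C=R.from_rotvec(o['orientation']); 
print(o['ee_pos'],o['ft_force'],o['width'],'turn',np.degrees((tool(psi,0,0)*C.inv()).as_rotvec()).round(1),cab(78,0,0)-o['ee_pos'])
s=grab('scene');t=grab('top')
r=lambda p,x,y:cv2.resize(p[y:y+225,x:x+300],(400,300),interpolation=cv2.INTER_CUBIC)
save(np.hstack([r(t['pixels'],120,60),r(s['pixels'],160,210)]),'pics/in.png')
```

```text
[577.3750242   78.77420051 383.75594727] [ 1.08426592 -0.37078931 -2.92930988] 13.524023251465469 turn [-0.2 -0.4 -0.2] [ 3.23080439e-01 -1.36680530e+00 -3.83755947e+02]
```

View pics/in.png

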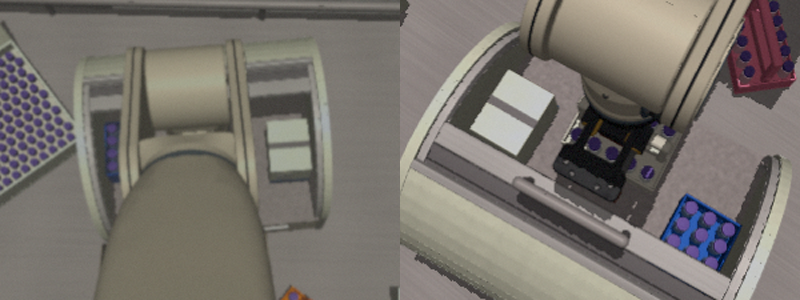

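The carrier hangs level between the carton and the blue box, and the gripper body stands clear of the raised rail and bar. Lowering.

Request:
{"method": "step_arm", "body": {
  "targets": [
    [[0,0,-0.15,0,0,0,0],[0,0,-0.15,0,0,0,0],[0,0,-0.12,0,0,0,0],[0,0,-0.05,0,0,0,0],[0,0,0,0,0,0,0]]
  ]
}}

```text
t: 16.23
ee_pos: [578.5, 79.0, 361.9]
orientation: [-2.082, -2.345, -0.001]
ft_force: [0.1, 0.5, -3.9]
width: 13.9
grasp_force: 30.0
```

Request:
{"method": "step_arm", "body": {
  "targets": [
    [[0,0,-0.04,0,0,0,0],[0,0,-0.03,0,0,0,0],[0,0,-0.02,0,0,0,0],[0,0,0,0,0,0,0],[0,0,0,0,0,0,0]]
  ]
}}

```text
t: 16.85
ee_pos: [578.6, 79.0, 357.7]
orientation: [-2.082, -2.345, -0.001]
ft_force: [-0.5, 0.1, -3.8]
width: 13.6
grasp_force: 30.0
```

Request:
{"method": "step_arm", "body": {
  "targets": [
    [[0,0,-0.02,0,0,0,0],[0,0,-0.02,0,0,0,0],[0,0,0,0,0,0,0],[0,0,0,0,0,0,0],[0,0,0,0,0,0,0]]
  ]
}}

```text
t: 17.48
ee_pos: [578.6, 78.7, 356.4]
orientation: [-2.083, -2.345, -0.001]
ft_force: [-3.0, -3.4, 5.8]
width: 13.6
grasp_force: 30.0
```

Contact at the expected height. Releasing and withdrawing straight up.

Request:
{"method": "step_arm", "body": {
  "targets": [
    [[0,0,0,0,0,0,0.25],[0,0,0,0,0,0,0.5],[0,0,0,0,0,0,0.5],[0,0,0,0,0,0,0.5],[0,0,0,0,0,0,0.5]]
  ]
}}

```text
t: 18.1
ee_pos: [578.6, 79.0, 355.6]
orientation: [-2.082, -2.345, -0.001]
ft_force: [0.2, -0.3, -0.4]
width: 43.9
grasp_force: 0.0
```

Request:
{"method": "step_arm", "body": {
  "targets": [
    [[0,0,0.2,0,0,0,0.5],[0,0,0.6,0,0,0,0.5],[0,0,0.9,0,0,0,0.5],[-0.3,0,0.9,0,0,0,0.5],[-0.9,0.3,0.3,0,0,0,0.5]]
  ]
}}

```text
t: 18.73
ee_pos: [519.4, 93.7, 504.4]
orientation: [-2.087, -2.346, -0.009]
ft_force: [-0.5, 0.7, -0.6]
width: 44.0
grasp_force: 0.0
```

Request:
{"method": "step_arm", "body": {
  "targets": [
    [[-0.9,0.9,0,0,0,0,0.5],[-0.5,0.9,0,0,0,0,0.5],[0,0.9,0,0,0,0,0.5],[0,0.9,0,0,0,0,0.5],[0,0.5,0,0,0,0,0.5]]
  ]
}}

```text
t: 19.35
ee_pos: [448.9, 300.1, 501.6]
orientation: [-2.081, -2.347, -0.003]
ft_force: [-0.1, -0.8, 0.2]
width: 44.0
grasp_force: 0.0
```

Run:
```python
from h import *; from g import *
s=grab('scene');t=grab('top')
o=readout.get_obs();print(o['ee_pos'],o['ft_force'])
for n,d in(('scene',s),('top',t)):
  h=cv2.cvtColor(d['pixels'],cv2.COLOR_RGB2HSV)
  m=cv2.inRange(h,(120,80,50),(140,255,255)); P=[]
  c=cv2.connectedComponentsWithStats(m)
  for q,st in zip(c[3][1:],c[2][1:]):
    p=onz(d,*q,148)-org; p=np.array([p@xc,p@yc])
    if st[4]>8 and 0<p[0]<200 and abs(p[1])<80: P.append(p)
  P=np.array(P,np.float32); print(n,len(P),P.round(0).tolist(),P.mean(0),cv2.minAreaRect(P))
r=lambda p,x,y:cv2.resize(p[y:y+225,x:x+300],(400,300),interpolation=cv2.INTER_CUBIC)
save(np.hstack([r(t['pixels'],120,60),r(s['pixels'],160,210)]),'pics/end.png')
```

```text
[449.09518418 300.13880647 501.28534692] [ 0.21218849 -0.46139836 -0.37513753]
scene 10 [[50.0, -46.0], [50.0, -23.0], [50.0, -0.0], [50.0, 23.0], [50.0, 45.0], [106.0, -46.0], [106.0, -23.0], [106.0, -0.0], [106.0, 23.0], [106.0, 46.0]] [77.911804   -0.14331207] ((77.91874694824219, -0.11016082763671875), (55.799224853515625, 91.88285064697266), 0.28849899768829346)
top 10 [[104.0, -23.0], [104.0, -45.0], [104.0, 23.0], [104.0, 0.0], [104.0, 46.0], [47.0, -23.0], [47.0, -46.0], [47.0, 23.0], [47.0, -1.0], [47.0, 46.0]] [ 7.547951e+01 -4.470558e-02] ((75.48904418945312, 0.003467559814453125), (57.492210388183594, 91.77296447753906), 0.11001653224229813)
```

View pics/end.png

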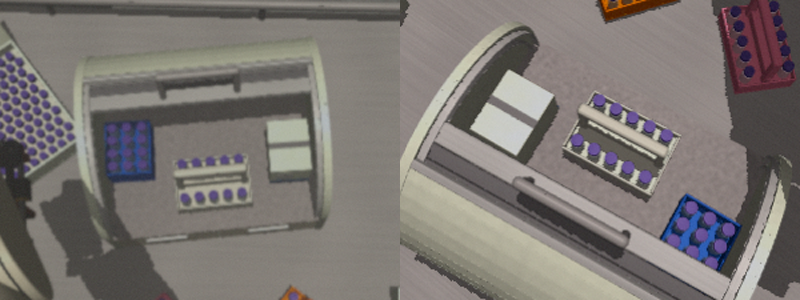

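The carrier stands flat in the middle of the bay, long side along the opening, with the shutter up. Its centre is at x ≈ 77, against a limit of 70, so I check my cabinet frame against the cabinet's edges before handing in.

Run:
```python
from h import *; from g import *
out=[]
for n,(x,y) in(('scene',(235,225)),('top',(190,90))):
  d=load(n); w,h=(200,150) if n=='scene' else (200,150); k=4 if 0 else 2
  w,h=(133,150) if 0 else (200,200)
  im=cv2.resize(d['pixels'][y:y+h,x:x+w],(400*1,400),interpolation=cv2.INTER_CUBIC)
  for P,c in((cab(187,-55,297),(255,0,0)),(cab(187,55,297),(255,0,0)),(cab(0,-173,90),(0,255,0)),(cab(0,173,90),(0,255,0)),(cab(0,0,90),(0,255,0)),(cab(0,60,90),(0,255,0)),(cab(0,-60,90),(0,255,0))):
    u=(proj(d,P)-[x,y])*400/w; cv2.drawMarker(im,tuple(int(v) for v in u),c,cv2.MARKER_CROSS,10,1)
  out.append(im)
save(np.hstack(out),'pics/chk.png')
```

```text
(no output)
```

View pics/chk.png

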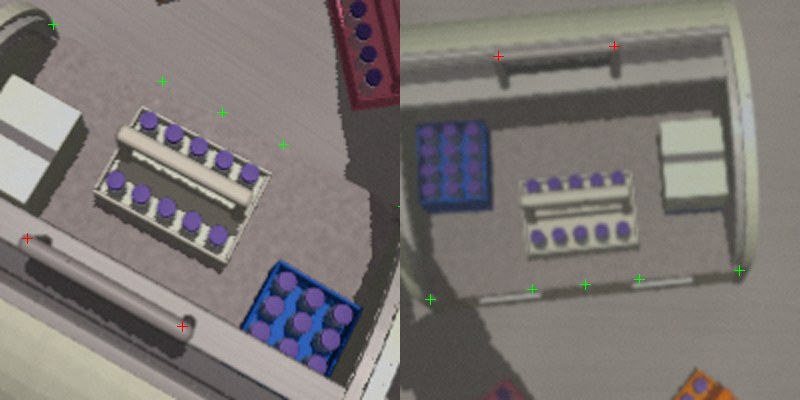

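Marks for the bar and the floor's front edge fall on the cabinet. In the top view they lie about 2 px (~4 mm) too far in, so the carrier is, if anything, a little deeper than 77. That is safe, so I hand in.

```bash
python3 -c "
from h import *
print(ctrl.close_job())"
```

```text
the job is handed in; nothing more can be done
None
```

I've handed the job in (no verdict came back): the shutter is fully up and stays there by itself, and the vial carrier stands flat in the middle of the bay, about 77 mm in from the cabinet's front edge (limit 70), with its long side along the opening.

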